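# Square the wax stack and slide it out over the ledge's end

## Robot

A 6-joint arm with a two-finger parallel gripper is mounted at the origin on a cart in front of the work surface, level with it; the furniture and walls round the work are solid. World frame = base frame: x ahead of the robot, y to its left, z up, the work surface at z = 0. Lengths are in m, angles in rad, forces in N, time in s.
With the tool pointing down it reaches from about 0.25 to 0.775 m from the base axis. Payload 4 kg.
Tool frame: the origin (TCP) lies at the very end of the fingers, on their centre line; the grasp point (between the pads) lies 19 mm behind it (robot.hold_point_z is the distance from the TCP to the grasp point, in m); z points along the fingers, y is the line along which they close (so a half turn about z gives the same grasp; the last joint's range is limited). The gripper opens to 94 mm and grips with 3 to 60 N. Pads are 16 mm wide; open, the fingers measure 119 mm over their backs; the gripper's body (75 mm by 177 mm) begins 78 mm behind the grasp point.
Start: joints at [1.023, 0.087, 1.371, -0, 1.684, -0.103], TCP at [0.237, 0.496, 0.206] pointing down, gripper open.
Joint ranges: [-3.1, 3.1], [-0.76, 2.03], [0.27, 2.55], [-1.08, 4.22], [0.17, 2.65], [-2.57, 2.57]. Speed limits (rad/s): [2.79, 2.79, 3.14, 3.14, 3.14, 3.14].

## Interface

Orientations are given as [roll, pitch, yaw] about the fixed x, y, z axes, in that order (R = Rz(yaw) Ry(pitch) Rx(roll)).
In Python, from bench import robot gives the robot as it stands.
- The arm moves only by the tool carry_out, never from a script. Its argument "steps" is a list of rows, each a list of 3 entries, a list of its own where there are three numbers: the shift along the tool's x, y, z in m, then the turn about the tool's z in units of 10 degrees (1.0 is 10 degrees), then the closure, from -1 (fully open) to 1 (shut). In form: [[[tx, ty, tz], roll, jaw], ...]. A call has 1 to 10 rows; each row is the pose to reach, as a shift and turn from the pose commanded when the call began, along the tool's axes at that moment; what a row does not reach only later rows make up. A row lasts 1/8 s, in which the tool goes at most 62.5 mm and 10.7 degrees, less where a joint would pass 70% of its speed; a pose out of reach is approached as far as the arm can. A call with a gripper value outside its range is refused whole. The fingers move at their own pace and stop on an object; the grip force is fixed at half the most. Time passes only in rows, so rows that repeat a pose let the fingers close. It gives the time, the measured TCP pose, the force, the opening and the grip force at its end, in the units of the state.
- robot.get_obs(): the state, without advancing time (a new reading comes with each control period).
- robot.snapshot(name): name is "scene" or "top" or "wrist"; returns a dict with "image" (400x640x3 uint8, red, green, blue), "z_map" (400x640 float32, m along the optical axis (not along the pixel's ray), 0 where there is no reading), "mtx" (3x3 intrinsics, pixels), "D" ([k1, k2, p1, p2, k3] as OpenCV has them; the pictures are not rectified), "R" (3x3) and "t" (3): a world point X has camera coordinates R X + t. Camera axes: x right, y down, z forward; pixel columns grow to the right and rows downward; lengths in m; the calibration is good to about 2 mm. A picture is of the moment at which its call begins.
- robot.close_job(): hands the job in; it is judged then, once.
The state is a dict: "time": time; "joint_positions": joint angles; "qvel": joint speeds; "joint_torque": joint torques, N m; "tool_pos": TCP position; "ee_rot": TCP orientation; "wrist_force": force on the tool from outside, world axes, zero at the start; "wrist_torque": the same for the moment, N m; "width": finger opening in m; "finger_force": force on a finger pad.
Only numpy, scipy, OpenCV 4.12 (cv2) and the standard library are available. Lean on these libraries where they do the work, as an engineer would, in place of code of your own. Each camera call takes 0.05 s, during which the arm holds its last target. There are 200 camera calls.

## Task

Using the fingertips only to push, first move the stack of wax sheets back until its long side lies flat against the metal fence of the ledge. Then push it along the fence towards the end beside which the plaster jaw model stands, until it sticks out about 40 mm past that end of the ledge, so that its edge can be taken later. Do not lift the stack, and leave the jaw model, the bottle and the tape roll where they stand.

Things in the scene. Friction and masses are not known exactly. Their poses are not given: they have to be found in the camera images.
- ledge: low fixed ledge: plywood deck 137 mm deep (own x) by 280 mm long (own y), top 45 mm above the bench. Origin at bench height under the deck's middle; own x points back to an aluminium fence along the whole back edge, its front face at own x = +68.5 mm, its top 16 mm above the deck. Ends (own y = +-140 mm) and front (own x = -68.5 mm) are open. A microscope stands in front of it at about x 0.33, y 0.14 m
- wax_stack: flat pink rectangular stack of modelling wax sheets, rigid as one plate, about 150 mm long (own x) by 78 mm wide (own y) and 9 mm thick, 0.08 to 0.17 kg; origin at the centre of its underside. It starts near the middle of the deck, wholly on it, its length roughly along the ledge (up to 0.13 rad askew; own x is roughly the ledge's +y), its middle 14 to 20 mm short of where the fence stops it; it slides under a light push of under 1.5 N
- jaw_model: cream plaster model of a jaw, a horseshoe of teeth on a flat base, 65 x 73 x 32 mm, loose on the bench beyond one end of the ledge (which end varies), about 100 mm from it to its centre; origin at the centre of its underside. It marks the end over which the stack shall stick out
- bottle: brown bottle with a white cap, 46 x 45 x 94 mm, loose on the bench beyond the other end of the ledge; origin at the centre of its underside
- tape: roll of cream masking tape lying flat, 81 mm across and 19 mm high, loose on the bench behind the ledge; origin at the centre of its underside
Not all that is in view belongs to the job. What is shaped like the jaw_model but orange or yellow is not meant.

How it is judged:
By the outcome, as a careful person would: the job done as asked, in the order asked, and still so for the second after the job is handed in, with the robot touching nothing.
It also fails if it takes over 51 s, if anything falls off the work surface, if the arm or the gripper's body presses on something with over 40 N, if the wrist force passes 120 N, or if a joint passes its speed limit or range.

## Working session

There is one attempt and no reset: what is moved stays moved. The work goes in short steps, Python scripts to look and compute and a tool call to move; the robot and the scene stay as the last step left them, time stands still between calls to the robot, and variables do not carry over. Pictures are saved under pics/ and viewed, at most 10 in all, crops included, and the job is handed in when it is done.

Besides the shell and the picture viewer there is one more tool, called after "Emit:" by a JSON object that holds its "method" and its "body". carry_out: Moves the arm, as the interface text tells. Its arguments: {"type":"object","properties":{"steps":{"type":"array","items":{"type":"array"}}},"required":["steps"]}

```bash
mkdir -p pics; cat > h.py <<'E'
import numpy as np, cv2
from bench import robot
def snap(n,f=None):
    s=robot.snapshot(n)
    if f: cv2.imwrite('pics/'+f,s['image'][:,:,::-1])
    return s
def ray(s,px,z):
    px=np.array(px,float).reshape(-1,1,2)
    u=cv2.undistortPoints(px,s['mtx'],s['D']).reshape(-1,2)
    d=np.c_[u,np.ones(len(u))]@s['R']; c=-s['R'].T@s['t']
    return c+d*((z-c[2])/d[:,2])[:,None]
def cloud(s):
    h,w=s['z_map'].shape
    g=np.stack(np.meshgrid(np.arange(w),np.arange(h)),-1).reshape(-1,1,2).astype(float)
    u=cv2.undistortPoints(g,s['mtx'],s['D']).reshape(-1,2)
    z=s['z_map'].reshape(-1,1)
    return ((np.c_[u,np.ones(len(u))]*z-s['t'])@s['R']).reshape(h,w,3)
E
python3 - <<'E'
from h import *
a=snap('top'); b=snap('scene')
cv2.imwrite('pics/a.png',cv2.resize(np.vstack([a['image'],b['image']])[:,:,::-1],None,fx=.75,fy=.75))
np.set_printoptions(precision=3,suppress=True)
print(robot.get_obs()); print(-a['R'].T@a['t'],a['R'],-b['R'].T@b['t'])
E
```

```text
{'time': 0.1, 'joint_positions': array([ 1.023,  0.088,  1.372, -0.   ,  1.684, -0.103]), 'qvel': array([-0.   , -0.002, -0.004,  0.002, -0.001,  0.001]), 'joint_torque': array([  0.002, -34.125, -30.33 ,   0.072,   0.03 ,  -0.   ]), 'tool_pos': array([0.236, 0.496, 0.204]), 'ee_rot': array([-3.14 , -0.   ,  2.697]), 'wrist_force': array([-0.001,  0.589,  0.456]), 'wrist_torque': array([-0.023,  0.01 , -0.034]), 'finger_force': 0.0, 'width': 0.09360411411534497}
[0.557 0.006 1.196] [[-0.022 -1.     0.009]
 [-0.997  0.021 -0.08 ]
 [ 0.08  -0.01  -0.997]] [ 0.135 -0.723  0.972]
```

View pics/a.png

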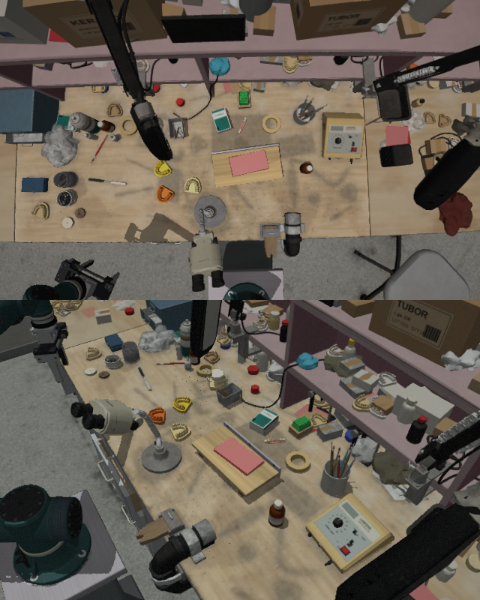

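The top view shows the ledge near full-res pixel (328,220) with the pink stack at (332,217). Three jaw shapes stand to its left: yellow (217,225), orange (220,259) and cream (256,247). Cream fits the description, so the target is the ledge's left (+y) end. The bottle is at (408,223) and the tape at (361,165). I'll confirm in a crop and measure.

```bash
python3 - <<'E'
from h import *
np.set_printoptions(precision=4,suppress=True)
a=snap('top'); im=a['image']
cv2.imwrite('pics/b.png',cv2.resize(im[140:310,190:430,::-1],None,fx=3.3,fy=3.3,interpolation=cv2.INTER_CUBIC))
P=cloud(a)
hsv=cv2.cvtColor(im,cv2.COLOR_RGB2HSV)
m=((hsv[...,0]>165)|(hsv[...,0]<6))&(hsv[...,1]>70)&(hsv[...,2]>120)
roi=np.zeros_like(m);roi[190:250,280:380]=1
m=(m&roi).astype(np.uint8)
c=max(cv2.findContours(m,0,2)[0],key=cv2.contourArea)
W=ray(a,c.reshape(-1,2),.054)[:,:2].astype(np.float32)
print('stack',cv2.minAreaRect(W*1000),cv2.boxPoints(cv2.minAreaRect(W*1000)), 'z',np.median(P[m>0][:,2]))
# deck and fence from depth
sub=np.zeros(m.shape,bool);sub[170:270,230:420]=1
for n,lo,hi in(('deck+',.038,.058),('fence',.0575,.068)):
    k=(sub&(P[...,2]>lo)&(P[...,2]<hi)&(P[...,1]<.2)&(P[...,1]>-.25)).astype(np.uint8)
    N,L,S,_=cv2.connectedComponentsWithStats(k); i=1+S[1:,4].argmax()
    Q=P[L==i][:,:2].astype(np.float32)*1000; r=cv2.minAreaRect(Q); print(n,r,S[i],cv2.boxPoints(r).tolist(),np.median(P[L==i][:,2]))
for n,(u,v),h in(('jaw',(256,247),.03),('bottle',(408,223),.09),('tape',(361,165),.019)):
    w=P[v-25:v+25,u-25:u+25].reshape(-1,3);w=w[(w[:,2]>.012)&(w[:,2]<.12)]; print(n,ray(a,[(u,v)],h),np.percentile(w,[3,50,97],axis=0))
E
```

```text
stack ((603.8419189453125, -22.924972534179688), (78.89168548583984, 151.6236114501953), 10.898627281188965) [[ 550.7737   44.0613]
 [ 579.4414 -104.8275]
 [ 656.9102  -89.9113]
 [ 628.2424   58.9775]] z 0.053449897180446716
deck+ ((594.4765625, -17.150924682617188), (144.94515991210938, 280.5547790527344), 6.112239360809326) [ 283  192   95   58 4002] [[507.4797668457031, 114.61238098144531], [537.3521728515625, -164.3474884033203], [681.473388671875, -148.9142303466797], [651.6009521484375, 130.04563903808594]] 0.045587764495624794
fence ((662.6683959960938, -9.614151000976562), (8.355934143066406, 276.53570556640625), 6.366996765136719) [282 191  90  15 210] [[643.1827392578125, 127.33753204345703], [673.849609375, -147.4924774169922], [682.154052734375, -146.56582641601562], [651.4871826171875, 128.26417541503906]] 0.06049695730046828
jaw [[0.5166 0.2134 0.03  ]] [[0.4402 0.1438 0.0123]
 [0.5002 0.195  0.0177]
 [0.5412 0.2434 0.0312]]
bottle [[ 0.5797 -0.2508  0.09  ]] [[ 0.5585 -0.3399  0.0167]
 [ 0.5808 -0.2594  0.063 ]
 [ 0.6536 -0.2425  0.0945]]
tape [[ 0.7703 -0.1232  0.019 ]] [[ 0.7378 -0.1619  0.0143]
 [ 0.7733 -0.1253  0.0187]
 [ 0.8101 -0.0881  0.0232]]
```

View pics/b.png

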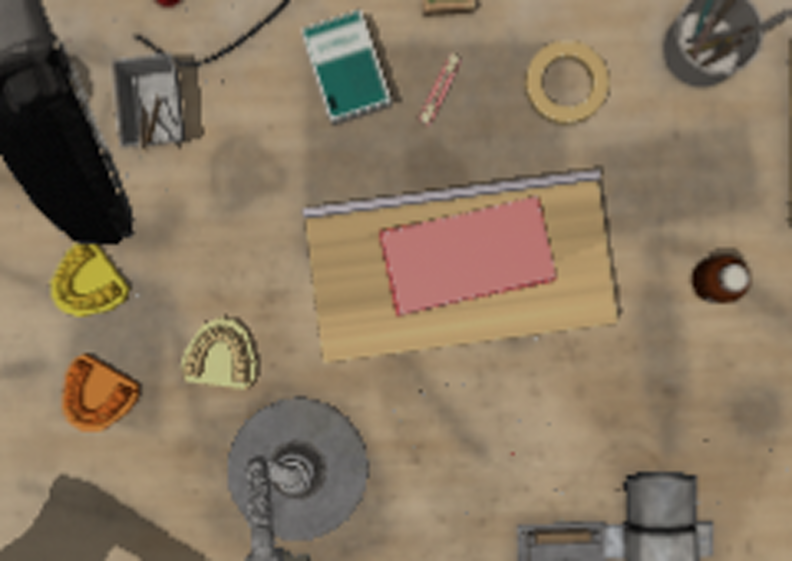

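Crop: the cream jaw at crop pixel (222,353) is the one; orange (97,392) and yellow (88,280) are decoys. So the stack goes towards +y. Next I check the heights of obstacles before swinging over.

```bash
python3 - <<'E'
from h import *
a=snap('top'); b=snap('scene')
H=np.full((20,20),-1.)
for s in(a,b):
    P=cloud(s)[s['z_map']>0]
    i=np.floor((P[:,0]-.1)/.04).astype(int); j=np.floor((P[:,1]+.3)/.045).astype(int)
    k=(i>=0)&(i<20)&(j>=0)&(j<20); np.maximum.at(H,(i[k],j[k]),P[k,2])
print('cols y:',' '.join('%4d'%(1000*(-.3+.045*j+.022)) for j in range(20)))
for i in range(20): print('x%4d '%(1000*(.1+.04*i+.02)),' '.join('%4d'%(1000*v) for v in H[i]))
E
```

```text
cols y: -277 -233 -188 -143  -98  -53   -7   37   81  126  171  217  262  307  352  396  442  487  532  577
x 120  -1000 -740 -1000    5    6  204  196   15    3    5    4  575  577 -1000 -747 -743 -756 -1000 -750 -1000
x 160  -1000 -1000 -1000    4    3    5    4    3    4    4    1  567  580  569  495 -739  346 -735 -737 -740
x 199  -1000   17   25   25   28 -1000 -1000 -743  323  325  325 -741 -740  554  538  347  439  445  398 -741
x 240  -1000   54   57   26   28 -1000 -1000 -740  327  323  321 -138 -138  -60  521  512  511  476  346  348
x 280     5   70   70   34   34   33    5    7  314  317  313    4    4    4    4    3  584  592  440  347
x 320     6   66   68   47   52   35    5    5  293  297  292    5    4    4    4    4    3  582  345  345
x 360     5   67   70   29   26    9    5    4  234  250  239   18    5    4    4    5    4    4    6    6
x 400     5   67   69    6    5    5    5    5   21  218  220   20    4    4    4    4    4    6    6    7
x 440     5    5    4    6    5    5    5    4   21   44   99   18    6   28   32    4    4    6    5    6
x 480     5    
[... 461 characters left out ...]
 66   64  709  680  307    4   29    6    6    5    4    6
x 680     5    4    3   64   64   64   64   62    4    4  726  722  375    5    6    4    6    7    7    6
x 720     5    7    4   21   23    4    9   10   38   29  756  761  423   53   18   49    6   24   65   43
x 760   191  202   22   23   24    5   16   41   40   39  786  797   54   55   65   67   27   23   54   97
x 800   191  159   18   24   23    5   14   39   40   41  797  823   53   55   64   64   23   23   29   93
x 840   186  164    5    5    6   37   54    5   42   39  774  811  794  620  503  377    3    5   29   32
x 880   466  467  466  467  465  467  466  467  467  466  467  749  467  465  466  466  466  466  465  466
```

Emit:
{"method": "carry_out", "body": {"steps": [[[0, 0, -0.06], 0, -1], [[0, 0, -0.12], 0, -1], [[0, 0, -0.18], 0, -1], [[0, 0, -0.18], 0, -1]]}}

```text
time: 0.75
tool_pos: [0.2372, 0.4975, 0.3923]
ee_rot: [3.129, 0.001, 2.697]
wrist_force: [0.2, -0.2, 0.1]
width: 0.0938
finger_force: 0.0
```

Emit:
{"method": "carry_out", "body": {"steps": [[[-0.047, -0.038, 0], 0, -1], [[-0.094, -0.076, 0], -0.5, -1], [[-0.141, -0.114, 0], -1, -1], [[-0.188, -0.152, 0], -1.5, -1], [[-0.235, -0.19, 0], -2, -1], [[-0.282, -0.228, 0], -2.5, -1], [[-0.33, -0.266, 0], -3, -1], [[-0.377, -0.304, 0], -3.16, -1], [[-0.425, -0.342, 0], -3.16, -1], [[-0.473, -0.38, 0], -3.16, -1]]}}

```text
time: 2.0
tool_pos: [0.5004, -0.0519, 0.3839]
ee_rot: [3.141, -0.002, -3.035]
wrist_force: [1.5, 0.8, 0.5]
width: 0.0941
finger_force: 0.0
```

Emit:
{"method": "carry_out", "body": {"steps": [[[-0.039, 0.018, 0.04], 0, -1], [[-0.039, 0.018, 0.1], 0, -1], [[-0.039, 0.018, 0.16], 0, -1], [[-0.039, 0.018, 0.22], 0, -1], [[-0.039, 0.018, 0.27], 0, -1], [[-0.039, 0.018, 0.3], 0, -1], [[-0.039, 0.018, 0.32], 0, -1], [[-0.039, 0.018, 0.32], 0, -1], [[-0.039, 0.018, 0.32], 0, -1]]}}

```text
time: 3.12
tool_pos: [0.5371, -0.028, 0.0658]
ee_rot: [-3.142, 0.0, -3.035]
wrist_force: [0.2, -0.7, 0.0]
width: 0.0937
finger_force: 0.0
```

```bash
python3 - <<'E'
from h import *
a=snap('top'); w=snap('wrist')
cv2.imwrite('pics/c.png',np.vstack([cv2.resize(a['image'][150:290,230:430],(640,448)),w['image']])[:,:,::-1][::1,::1][:848])
i=cv2.imread('pics/c.png'); cv2.imwrite('pics/c.png',cv2.resize(i,None,fx=.7,fy=.7))
o=robot.get_obs(); print(o['tool_pos'],o['ee_rot'],o['wrist_force'])
E
```

```text
[ 0.53781494 -0.0280887   0.06673799] [-3.14104731e+00  2.34144213e-03 -3.03483031e+00] [-0.47643796 -0.07529116 -0.36090508]
```

View pics/c.png

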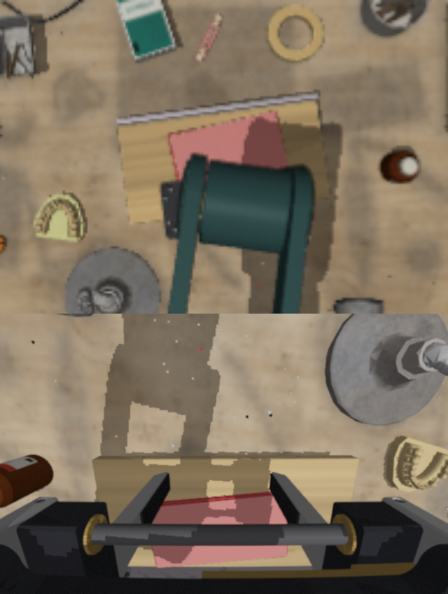

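The wrist view shows both fingertips (about (160,480) and (277,480)) in front of the stack's near edge. Lowering next.

Emit:
{"method": "carry_out", "body": {"steps": [[[0, 0, 0.01], 0, -1], [[0, 0, 0.016], 0, -1], [[0, 0, 0.016], 0, -1], [[0, 0, 0.016], 0, -1]]}}

```text
time: 3.72
tool_pos: [0.537, -0.028, 0.0495]
ee_rot: [3.142, -0.0, -3.035]
wrist_force: [0.5, -0.8, 0.5]
width: 0.0938
finger_force: 0.0
```

Emit:
{"method": "carry_out", "body": {"steps": [[[-0.006, 0, 0.001], 0, -1], [[-0.011, 0, 0.001], 0, -1], [[-0.015, 0, 0.001], 0, -1], [[-0.018, 0, 0.001], 0, -1], [[-0.021, 0, 0.001], 0, -1], [[-0.024, 0, 0.001], 0, -1], [[-0.027, 0, 0.001], 0, -1], [[-0.03, 0, 0.001], 0, -1], [[-0.032, 0, 0.001], 0, -1], [[-0.032, 0, 0.001], 0, -1]]}}

```text
time: 4.97
tool_pos: [0.5691, -0.0246, 0.0485]
ee_rot: [-3.142, 0.0, -3.035]
wrist_force: [0.0, -0.3, -0.2]
width: 0.0936
finger_force: 0.0
```

Emit:
{"method": "carry_out", "body": {"steps": [[[-0.001, 0, 0], 0, -1], [[-0.002, 0, 0], 0, -1], [[-0.003, 0, 0], 0, -1], [[-0.004, 0, 0], 0, -1], [[-0.005, 0, 0], 0, -1], [[-0.005, 0, 0], 0, -1]]}}

```text
time: 5.72
tool_pos: [0.5714, -0.0245, 0.0484]
ee_rot: [-3.141, -0.006, -3.034]
wrist_force: [-7.2, -1.9, 4.9]
width: 0.0943
finger_force: 3.8
```

The force rose to 7 N and the motion stopped, so the stack is against the fence. Back off, lift, and look.

Emit:
{"method": "carry_out", "body": {"steps": [[[0.005, 0, 0], 0, -1], [[0.02, 0, 0], 0, -1], [[0.03, 0, -0.03], 0, -1], [[0.03, -0.03, -0.09], 0, -1], [[0.03, -0.06, -0.11], 0, -1], [[0.03, -0.1, -0.11], 0, -1], [[0.03, -0.14, -0.11], 0, -1], [[0.03, -0.14, -0.11], 0, -1]]}}

```text
time: 6.72
tool_pos: [0.5584, -0.1688, 0.1582]
ee_rot: [-3.141, 0.0, -3.039]
wrist_force: [0.1, 0.1, -0.4]
width: 0.094
finger_force: 0.0
```

```bash
cat >> h.py <<'E'
def stack(f=None):
    for n in('top','scene'):
        s=snap(n,f and n+f); im=s['image']; P=cloud(s)
        hsv=cv2.cvtColor(im,cv2.COLOR_RGB2HSV)
        m=((hsv[...,0]>165)|(hsv[...,0]<6))&(hsv[...,1]>60)&(hsv[...,2]>60)
        m&=(P[...,0]>.48)&(P[...,0]<.72)&(P[...,1]>-.2)&(P[...,1]<.25)&(P[...,2]>.035)&(P[...,2]<.07)
        c=max(cv2.findContours(m.astype(np.uint8),0,2)[0],key=cv2.contourArea)
        W=ray(s,c.reshape(-1,2),.054)[:,:2]-[.5905,-.0176]
        a=.107;O=W@np.array([[np.cos(a),-np.sin(a)],[np.sin(a),np.cos(a)]])
        r=cv2.minAreaRect((O*1000).astype(np.float32)); print(n,'own mm',r,cv2.boxPoints(r).round(1).tolist())
    o=robot.get_obs(); print(o['time'],o['tool_pos'],o['ee_rot'],o['wrist_force'])
E
python3 -c "
from h import *
stack('1.png')
a=cv2.imread('pics/top1.png')[150:290,230:430];b=cv2.imread('pics/scene1.png')[120:290,200:440]
cv2.imwrite('pics/d.png',np.vstack([cv2.resize(a,(400,280)),cv2.resize(b,(400,283))]))"
```

```text
top own mm ((28.787656784057617, -9.957550048828125), (78.56564331054688, 152.07232666015625), 0.09082309156656265) [[-10.600000381469727, 66.0], [-10.399999618530273, -86.0999984741211], [68.19999694824219, -85.9000015258789], [67.9000015258789, 66.0999984741211]]
scene own mm ((23.230024337768555, -12.8271484375), (76.85810089111328, 152.39247131347656), 0.40836068987846375) [[-15.699999809265137, 63.099998474121094], [-14.699999809265137, -89.30000305175781], [62.20000076293945, -88.69999694824219], [61.099998474121094, 63.599998474121094]]
6.825 [ 0.55842275 -0.16622447  0.15824684] [ 3.14063064e+00  1.00736716e-04 -3.03563460e+00] [ 0.07192663 -0.02367453 -0.28548649]
```

View pics/d.png

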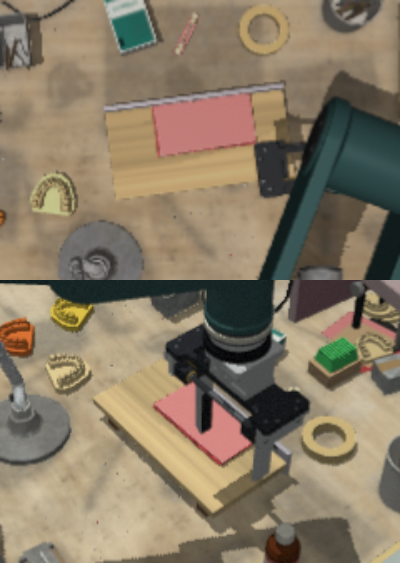

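The stack is flush: its edge is at own x 68 mm, skew 0.1°, and its middle at own y −10 mm. Next I turn the tool 90° to push the −y short side with two fingertips.

Emit:
{"method": "carry_out", "body": {"steps": [[[-0.01, 0.005, 0], 1, 0.36], [[-0.02, 0.01, 0], 2, 0.36], [[-0.03, 0.015, 0], 3, 0.36], [[-0.04, 0.02, 0], 4, 0.36], [[-0.05, 0.025, 0], 5, 0.36], [[-0.06, 0.033, 0], 6, 0.36], [[-0.07, 0.033, 0], 7, 0.36], [[-0.075, 0.033, 0], 8, 0.36], [[-0.075, 0.033, 0], 9, 0.36], [[-0.075, 0.033, 0], 9, 0.36]]}}

```text
time: 8.07
tool_pos: [0.6298, -0.1241, 0.1585]
ee_rot: [3.142, -0.001, 1.681]
wrist_force: [0.2, 0.9, -0.3]
width: 0.0299
finger_force: 0.0
```

Emit:
{"method": "carry_out", "body": {"steps": [[[0, 0, 0.05], 0, 0.36], [[0, 0, 0.09], 0, 0.36], [[0, 0, 0.105], 0, 0.36], [[0, 0, 0.11], 0, 0.36], [[0, 0, 0.11], 0, 0.36], [[0, 0, 0.11], 0, 0.36]]}}

```text
time: 8.82
tool_pos: [0.6313, -0.126, 0.0507]
ee_rot: [3.138, 0.001, 1.678]
wrist_force: [-0.2, 0.6, -0.4]
width: 0.0299
finger_force: 0.0
```

Emit:
{"method": "carry_out", "body": {"steps": [[[0.008, 0, 0.0015], 0, 0.36], [[0.016, 0, 0.0015], 0, 0.36], [[0.023, 0, 0.0015], 0, 0.36], [[0.03, 0, 0.0015], 0, 0.36], [[0.037, 0, 0.0015], 0, 0.36], [[0.044, 0, 0.0015], 0, 0.36], [[0.051, 0, 0.0015], 0, 0.36], [[0.056, 0, 0.0015], 0, 0.36], [[0.06, 0, 0.0015], 0, 0.36], [[0.06, 0, 0.0015], 0, 0.36]]}}

```text
time: 10.07
tool_pos: [0.6235, -0.0655, 0.0469]
ee_rot: [-3.142, -0.0, 1.678]
wrist_force: [0.2, 0.6, -0.2]
width: 0.0302
finger_force: 0.0
```

```bash
python3 -c "
from h import *
stack('2.png')"
```

```text
top own mm ((28.326698303222656, 57.038211822509766), (78.4871826171875, 103.43587493896484), 0.38306596875190735) [[-11.300000190734863, 108.5], [-10.600000381469727, 5.099999904632568], [67.9000015258789, 5.599999904632568], [67.19999694824219, 109.0]]
scene own mm ((26.381685256958008, 30.838565826416016), (83.10848999023438, 153.25819396972656), 0.5818995237350464) [[-15.899999618530273, 107.0], [-14.399999618530273, -46.20000076293945], [68.69999694824219, -45.400001525878906], [67.19999694824219, 107.9000015258789]]
10.175 [ 0.62348304 -0.06586824  0.04683897] [-3.14146882e+00 -3.28418367e-04  1.67749932e+00] [-0.35729241  0.27698388  0.27406427]
```

Emit:
{"method": "carry_out", "body": {"steps": [[[0.006, 0, -0.001], 0, 0.36], [[0.013, 0, -0.001], 0, 0.36], [[0.02, 0, -0.001], 0, 0.36], [[0.027, 0, -0.001], 0, 0.36], [[0.034, 0, -0.001], 0, 0.36], [[0.041, 0, -0.001], 0, 0.36], [[0.048, 0, -0.001], 0, 0.36], [[0.054, 0, -0.001], 0, 0.36], [[0.059, 0, -0.001], 0, 0.36], [[0.062, 0, -0.001], 0, 0.36]]}}

```text
time: 11.42
tool_pos: [0.6169, -0.004, 0.048]
ee_rot: [3.142, -0.0, 1.678]
wrist_force: [0.3, -0.5, -0.0]
width: 0.03
finger_force: 0.3
```

```bash
python3 -c "
from h import *
stack('3.png')"
```

```text
top own mm ((28.07569122314453, 131.99050903320312), (76.3575210571289, 79.83245086669922), 88.37234497070312) [[-12.899999618530273, 95.0], [66.9000015258789, 92.69999694824219], [69.0999984741211, 169.0], [-10.699999809265137, 171.3000030517578]]
scene own mm ((23.09656524658203, 91.52420043945312), (153.6970672607422, 81.818603515625), 87.76325225830078) [[-20.799999237060547, 16.299999237060547], [61.0, 13.100000381469727], [67.0, 166.6999969482422], [-14.800000190734863, 169.89999389648438]]
11.525 [ 0.61689869 -0.00392145  0.04795935] [ 3.14152769e+00 -4.25530735e-04  1.67779309e+00] [-0.60177615 -0.09229287  0.69671296]
```

Emit:
{"method": "carry_out", "body": {"steps": [[[0.003, 0, 0], 0, 0.36], [[0.006, 0, 0], 0, 0.36], [[0.008, 0, 0], 0, 0.36], [[0.01, 0, 0], 0, 0.36], [[0.01, 0, 0], 0, 0.36], [[0, 0, 0], 0, 0.36], [[-0.02, 0, 0], 0, 0.36], [[-0.05, 0, -0.03], 0, 0.36], [[-0.1, 0, -0.07], 0, 0.36], [[-0.14, 0, -0.1], 0, 0.36]]}}

```text
time: 12.78
tool_pos: [0.632, -0.1468, 0.1498]
ee_rot: [3.14, 0.001, 1.676]
wrist_force: [0.6, 0.5, -0.2]
width: 0.0298
finger_force: 0.0
```

```bash
python3 -c "
from h import *
stack('4.png')
a=cv2.imread('pics/top4.png')[170:270,230:390];b=cv2.imread('pics/scene4.png')[120:290,200:440]
cv2.imwrite('pics/e.png',np.vstack([cv2.resize(a,(480,300),interpolation=2),cv2.resize(b,(480,300))]))"
```

```text
top own mm ((28.743911743164062, 103.88758087158203), (152.70542907714844, 79.70682525634766), 89.77239990234375) [[-11.399999618530273, 27.700000762939453], [68.30000305175781, 27.399999618530273], [68.9000015258789, 180.10000610351562], [-10.800000190734863, 180.39999389648438]]
scene own mm ((26.62371063232422, 101.19169616699219), (84.30142974853516, 152.49147033691406), 1.082367181777954) [[-17.0, 176.60000610351562], [-14.100000381469727, 24.200000762939453], [70.19999694824219, 25.799999237060547], [67.30000305175781, 178.1999969482422]]
12.875 [ 0.63393138 -0.15035746  0.15312819] [3.13338593 0.00589885 1.67102329] [-0.40946678  0.28985513 -0.15439736]
```

View pics/e.png

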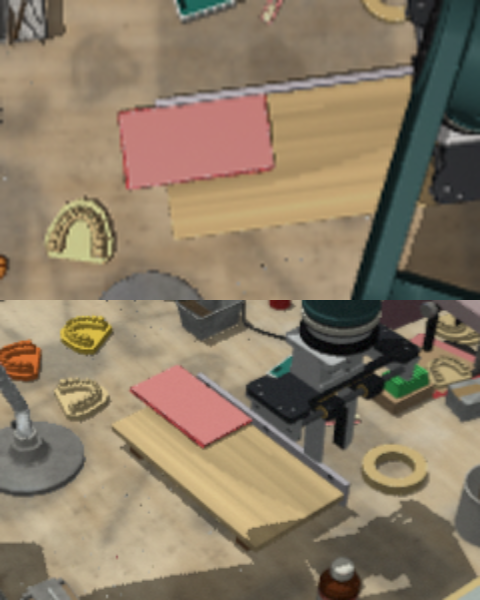

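The stack is flush with the fence (0.2° skew, back edge at about 68.5 mm) and sticks out about 39 mm on the cream jaw's side. The jaw model, bottle and tape are unmoved and the gripper is clear, so I'm handing in.

```bash
python3 -c "
from bench import robot
print(robot.close_job())"
```

```text
the job is handed in; nothing more can be done
None
```

I pushed the wax stack flat against the fence, then along it until it stuck out about 39 mm past the end beside the cream jaw model, and handed the job in at about 13 s; the jaw model, bottle and tape roll were not touched.

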